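Draw the filter plate out of its hooded box and hold it over the tray

ROBOT

A 7-joint arm with a two-finger parallel gripper is mounted at the origin on a cart in front of the work surface, level with it; the furniture and walls round the work are solid. World frame = base frame: x ahead of the robot, y to its left, z up, the work surface at z = 0. Lengths are in m, angles in degrees, forces in N, time in s.
With the tool pointing down it reaches from about 0.425 to 0.875 m from the base axis. Payload 4.7 kg.
Tool frame: the origin (TCP) lies on the centre line of the jaws, within the pads' length; the fingertips stand 25 mm ahead of it and the grasp point (between the pads) lies 6 mm ahead of it; z points along the fingers, y is the direction in which the jaws open and shut (so a half turn about z gives the same grasp; the last joint's range is limited). The gripper opens to 87 mm and grips with 3 to 60 N. Pads are 19 mm wide; open, the fingers measure 117 mm over their backs; the gripper's body (75 mm by 190 mm) begins 51 mm behind the grasp point.
Start: joints at [73.344, 18.392, -4.016, 83.108, 1.295, 78.541, -3.26], TCP at [0.195, -0.62, 0.248] pointing down, gripper open.
Joint ranges: [-163.93, 163.93], [-17.29, 119.83], [-79.2, 71.16], [3.27, 140.29], [-89.18, 269.18], [5.43, 117.66], [-154.24, 154.24]. Speed limits (degrees/s): [147.25, 147.25, 180, 180, 180, 180, 180].

INTERFACE

Orientations are given as [roll, pitch, yaw] about the fixed x, y, z axes, in that order (R = Rz(yaw) Ry(pitch) Rx(roll)).
In Python, from cell import env gives the robot as it stands.
- The arm moves only by the shell command python3 -m creep 'ROWS' [OPENING] [FORCE]. ROWS is JSON, a list of rows, each an object of numbers: "tx", "ty", "tz": the shift along the tool's x, y, z in m; "rx", "ry", "rz": the turn, a rotation vector about the tool's x, y, z in degrees. In form: [{"tx": .., "ty": .., "tz": .., "rx": .., "ry": .., "rz": ..}, ...]. A call has 1 to 20 rows; each row shifts and turns the commanded pose from where the row before left it, along the tool's axes as they then stand; what a row does not reach is not made up. A row lasts 1/8 s, in which the tool goes at most 62.5 mm and 10.7 degrees, less where a joint would pass 70% of its speed; a pose out of reach is approached as far as the arm can. A call is refused whole if a number of a shift passes 0.0625 or a number of a turn 10.7, either way. A call with a gripper value outside its range is refused whole. OPENING is the finger opening in m, from 0 to 0.087, set as the call begins (- or left out, the last holds). The fingers move at their own pace and stop on an object; FORCE is the grip in N (left out, the last holds). Time passes only in rows, so rows that do not move let the fingers close. It gives the time, the measured TCP pose, the force and the opening at its end, in the units of the state.
- env.get_obs(): the state, without advancing time (a new reading comes with each control period).
- env.read_camera(name): name is "scene" or "top" or "wrist"; returns a dict with "pixels" (400x640x3 uint8, red, green, blue), "intrinsics" (3x3 intrinsics, pixels), "D" ([k1, k2, p1, p2, k3] as OpenCV has them; the pictures are not rectified), "R" (3x3) and "t" (3): a world point X has camera coordinates R X + t. Camera axes: x right, y down, z forward; pixel columns grow to the right and rows downward; lengths in m; the calibration is good to about 2 mm. A picture is of the moment at which its call begins. There is no depth.
- env.sign_off(): hands the job in, once; it reports no verdict.
The state is a dict: "time_s": time; "qpos": joint angles; "joint_velocities": joint speeds; "effort": joint torques, N m; "tool_pos": TCP position; "tool_rot": TCP orientation; "force": force on the tool from outside, world axes, zero at the start; "wrist_torque": the same for the moment, N m; "grip_width": finger opening in m.
Only numpy, scipy, OpenCV 4.12 (cv2) and the standard library are available. Lean on these libraries where they do the work, as an engineer would, in place of code of your own. Each camera call takes 0.05 s, during which the arm holds its last target.

TASK

Swing the white hood of the small grey filter box gently all the way back onto its stop. Then draw the filter plate with the tall open loop handle straight up out of its slot (leave the blanking plate with the low solid tab in the other slot) and bring it over the middle of the steel tray. Finish still holding it there in the gripper, still and hanging upright, its lower edge about a hand's breadth (10 cm) above the bench, with the hood left open and everything else where it was.

Things in the scene. Friction and masses are not known exactly. Their poses are not given: they have to be found in the camera images.
- filter_box: grey box fixed to the bench, 110 (x) x 140 (y) x 75 mm high; origin: centre of its underside; x to the back (hinge side), y along the hinge, z up. Its flat top (deck) has two slots, 12 mm wide in x, 65 long in y, 55 deep, at x = -20 and +20 mm. One holds the filter plate, the other the blanking plate (it varies), both upright, faces to front and back, hidden by the hood at the start.
- hood_hinge (a point): point on the hood's hinge axis, half-way along it: top back edge of the box (box frame x = +55, z = 75 mm). The axis runs along the box's y.
- hood (a joint): hood angle, rad: 0 closed, 1.9 wide open on its stop (leaning back past upright behind the box). White shell 110 x 140 x 52 mm, walls 4 mm, 0.12 kg; its stiff hinge (0.10 N m friction) lets it stay where it is left. It starts closed or up to 0.12 rad ajar.
- hood_pull (a point): grip point on the hood's black pull, a flat-sided bar 14 mm wide (y) and 12 mm thick that sticks 49 mm straight forward from the closed hood's front face; on the bar's axis, 28 mm out from the face; seen from the hinge axis, 138 mm in front and 20 mm higher when closed. Pinched from its two sides (along the hinge direction) it turns in the fingers as the hood swings, creeping a little; it can also be pushed.
- filter_plate: filter plate, loose, about 0.09 kg: aluminium frame with a grid, 9 mm thick (x), 62 wide (y), 56 high, on top an open loop handle 30 mm wide (y), 8 thick (x), 40 high. Origin: centre of its lower edge; z up to the loop. In the slot its lower edge is 20 mm above the bench, and the loop stands 41 mm above the deck.
- filter_loop (a point): grip point in the filter plate's loop handle: on its centre line, 82 mm above the plate's lower edge, 26 mm above the frame; the loop is grasped across its 30 mm width (along y).
- blank_plate: blanking plate, loose: solid aluminium, 9 x 62 x 56 mm, with a low solid tab 30 mm wide, 8 mm thick and 20 mm high on top. Origin: centre of its lower edge. Stays in its slot.
- tray: shallow steel tray, loose, 140 (x) x 100 (y) x 16 mm high, 3 mm walls, on the bench to the left of the box; origin: centre of its underside.
- sample_pot_0: white sample pot with a lid, 49 mm across, 59 mm high, behind; origin: centre of its underside (as for the next four). A bystander.
- beaker_pan: small clear beaker, 70 mm across, 68 mm high, behind. A bystander.
- vial_green: glass vial with a white cap, 45 mm across, 79 mm high, in front on the right. A bystander.
- petri_0: flat clear dish, 62 mm across, 12 mm high, in front on the right. A bystander.
- weight_0: small metal check weight with a knob, 25 mm across, 38 mm high, at the left behind the tray. A bystander.

How it is judged (in metres and radians):
On the way, in this order (a step that is already met when the one before it is completed fails the run):
1. the hood is wide open on its stop, the filter plate still in its slot (value of joint hood above 1.75 rad and z of filter_plate in the frame of filter_box below 0.03 m), for 0.2 s.
2. the filter plate is drawn fully out, above the deck, with the hood open (z of filter_plate in the frame of filter_box above 0.077 m and value of joint hood above 1.7 rad), for 0.1 s.
At the end, for the whole second after the job is handed in: Gripper holds the filter plate still, touching neither tray nor box, upright within 0.3 rad, lower edge 50-170 mm above the bench and within 35 mm of the tray centre in plan; hood open past 1.7 rad; blanking plate in its slot (10 mm); tray moved under 30 mm (horizontal distance between filter_plate and tray below 0.035 m and height (world z) of filter_plate between 0.05 and 0.17 m and angle between filter_plate's own z axis and vertical below 0.3 rad and linear speed of filter_plate below 0.03 m/s and contact force between filter_plate and the fingers above 1 N and contact force between filter_plate and tray below 0.05 N and contact force between filter_plate and filter_box below 0.05 N and value of joint hood above 1.7 rad and z of blank_plate in the frame of filter_box below 0.027 m and distance of blank_plate from where it was at the start of the episode below 0.01 m and distance of tray from where it was at the start of the episode below 0.03 m and angle between tray's own z axis and vertical below 0.1 rad); the arm keeps its last pose, push and grip.
It fails at once if the hood is flung (faster than 3 rad/s) (velocity of joint hood above 3 rad/s or velocity of joint hood below -3 rad/s).
It fails at once if the blanking plate is drawn out (z of blank_plate in the frame of filter_box above 0.04 m).
It fails at once if a bystander is shifted by more than 30 mm or knocked over (distance of any of sample_pot_0, beaker_pan, vial_green, petri_0, weight_0 from where it was at the start of the episode above 0.03 m or angle between any of sample_pot_0, beaker_pan, vial_green, petri_0, weight_0's own z axis and vertical above 0.5 rad).
It also fails if it takes over 64 s, if anything falls off the work surface, if the arm or the gripper's body presses on something with over 40 N, if the wrist force passes 120 N, or if a joint passes its speed limit or range.

## Working session

There is one attempt and no reset: what is moved stays moved. The work goes in short steps, Python scripts to look and compute and a shell command to move; the robot and the scene stay as the last step left them, time stands still between calls to the robot, and variables do not carry over. Pictures are saved under pics/ and viewed, and the job is handed in when it is done.

```bash
ls; mkdir -p pics
cat > h.py <<'E'
import numpy as np, cv2
from cell import env
from scipy.spatial.transform import Rotation as Ro
def shot(n,f):
    c=env.read_camera(n); cv2.imwrite('pics/'+f,c['pixels'][:,:,::-1]); np.savez('pics/'+f[:-4]+'.npz',K=c['intrinsics'],D=c['D'],R=c['R'],t=c['t']); return c
def load(f): return dict(np.load('pics/'+f+'.npz'))
def ray(f,u,v):
    c=load(f); p=cv2.undistortPoints(np.array([[[u,v]]],float),c['K'],c['D'])[0,0]
    d=c['R'].T@np.array([p[0],p[1],1]); o=-c['R'].T@c['t']; return o,d
def onz(f,u,v,z):
    o,d=ray(f,u,v); return o+d*(z-o[2])/d[2]
def proj(f,X):
    c=load(f); r,_=cv2.Rodrigues(c['R']); return cv2.projectPoints(np.atleast_2d(np.array(X,float)),r,c['t'],c['K'],c['D'])[0][:,0]
E
python3 - <<'E'
from h import *
for n in ['scene','top','wrist']: shot(n,n+'0.png')
o=env.get_obs(); print(o)
E
```

```text
pics
{'time_s': 0.15, 'qpos': array([73.34200466, 18.43048642, -4.01726433, 83.15589239,  1.2963571 ,
       78.54171494, -3.25899519]), 'joint_velocities': array([ 0.07364356, -0.09067281, -0.01963655, -0.22694177,  0.03114191,
        0.0195508 ,  0.00196433]), 'effort': array([-2.89119916e-04, -4.91796649e+01, -4.04600557e-01, -3.12879968e+01,
       -6.38992083e-02,  4.04437445e-02,  9.64939727e-05]), 'tool_pos': array([ 0.19494761, -0.61969554,  0.24672546]), 'tool_rot': array([-1.79917203e+02,  5.72061889e-03,  1.74702473e+01]), 'force': array([0.04868464, 0.05227704, 0.46670353]), 'wrist_torque': array([ 0.01762878, -0.02978902, -0.01075882]), 'grip_width': 0.0868778058509758}
```

View pics/scene0.png

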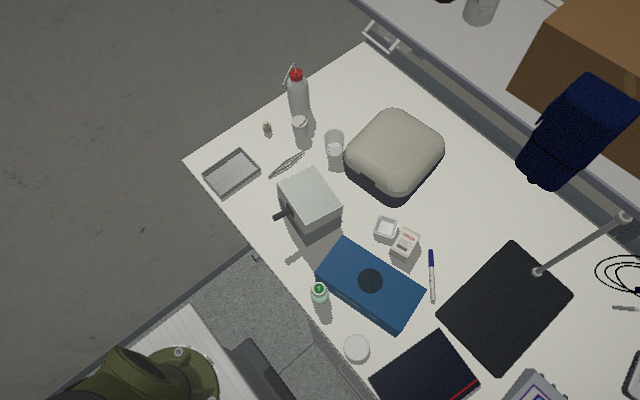

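View pics/top0.png

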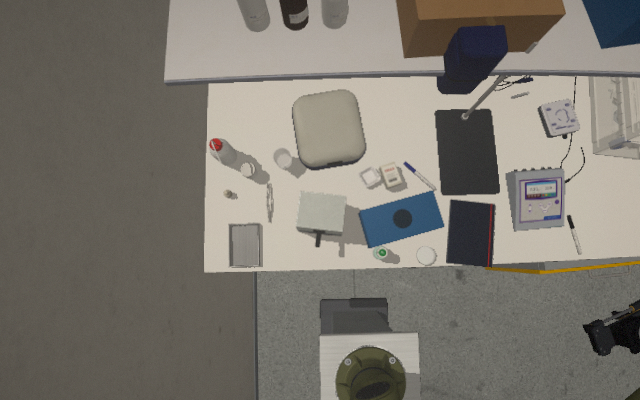

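The hooded box is at about (322,213) in top view, with its black pull at (318,238). The tray is at (246,245) and the robot base at about (370,375). I'll zoom in next.

Run:
```python
from h import *
a=cv2.imread('pics/top0.png')[160:280,200:360]; cv2.imwrite('pics/topz.png',cv2.resize(a,None,fx=5,fy=5,interpolation=cv2.INTER_CUBIC))
a=cv2.imread('pics/scene0.png')[130:250,190:350]; cv2.imwrite('pics/scenez.png',cv2.resize(a,None,fx=5,fy=5,interpolation=cv2.INTER_CUBIC))
```

```text
(no output)
```

View pics/topz.png

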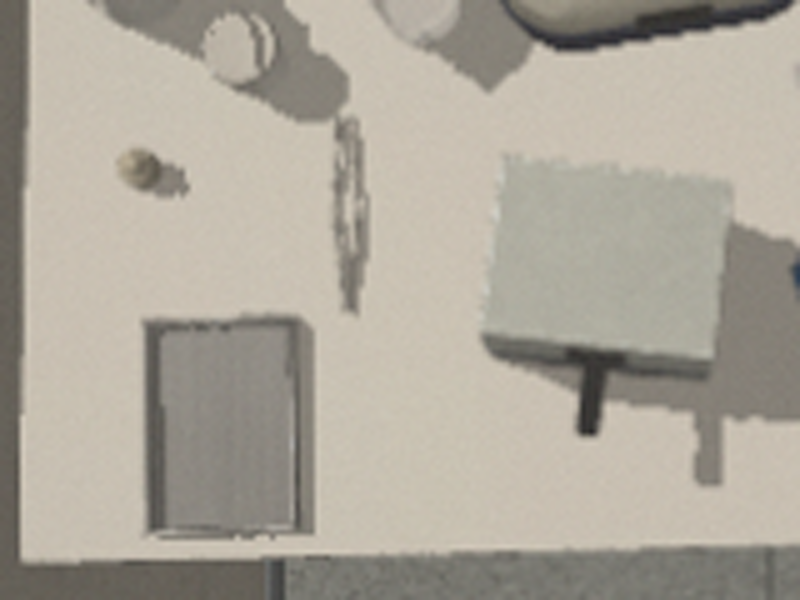

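View pics/scenez.png

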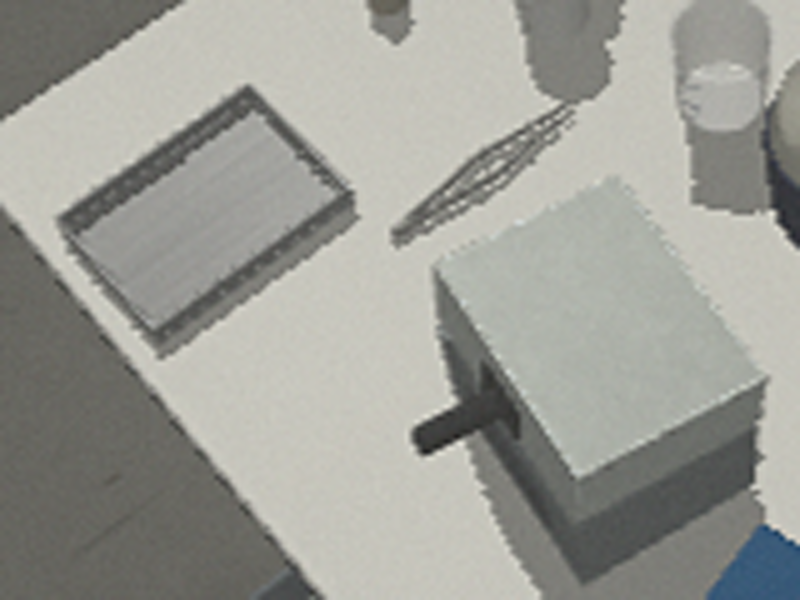

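```bash
cat > fit.py <<'E'
from h import *
from scipy.optimize import least_squares
T=lambda l:[(x/5-.4+200,y/5-.4+160) for x,y in l]
S=lambda l:[(x/5-.4+190,y/5-.4+130) for x,y in l]
def hp(p,a):  # hood point in box frame rotated open by a
    x,y,z=p; x-=.055; z-=.075; c,s=np.cos(a),np.sin(a)
    return [.055+x*c+z*s, y, .075-x*s+z*c]   # a>0 lifts x<0
def W(q,p):
    c,s=np.cos(q[2]),np.sin(q[2]); return [q[0]+c*p[0]-s*p[1], q[1]+s*p[0]+c*p[1], p[2]]
hc=[(.055,.07,.127),(.055,-.07,.127),(-.055,-.07,.127),(-.055,.07,.127)]
t=T([(505,155),(732,185),(712,360),(485,335)])
s=S([(615,178),(765,380),(580,478),(435,265)]); sb=S([(585,582)])
def res(q):
    P=[W(q,hp(p,q[3])) for p in hc]
    r=[proj('top0',P)-t, proj('scene0',P+[W(q,(-.055,-.07,0))])-(s+sb)]
    return np.concatenate(r).ravel()
b=least_squares(res,[.6,.1,0,.05],loss='soft_l1'); q=b.x
print('box',q, np.degrees(q[2])); print(res(q).reshape(-1,2).round(1))
print('pull grip',W(q,hp((.055-.138,0,.095),q[3])),'hinge',W(q,(.055,0,.075)))
pt=[W(q,hp((-.055-.049,0,.095+d),q[3])) for d in(.006,-.006)]
print('pull tip px top',proj('top0',pt),T([(588,433)]),'scene',proj('scene0',pt),S([(418,437)]))
# tray
tt=T([(143,320),(300,317),(313,533),(148,533)]); st=S([(250,86),(353,195),(160,335),(60,218)])
tc=[(.07,.05,.016),(.07,-.05,.016),(-.07,-.05,.016),(-.07,.05,.016)]
rt=lambda q:np.concatenate([proj('top0',[W(q,p) for p in tc])-tt,proj('scene0',[W(q,p) for p in tc])-st]).ravel()
c=least_squares(rt,[.5,.3,0],loss='soft_l1'); print('tray',c.x); print(rt(c.x).reshape(-1,2).round(1))
E
python3 fit.py
```

```text
box [ 0.52850665  0.13878607 -0.13973027  0.10998665] -8.005954819033693
[[-1.   0.3]
 [-0.1 -0.6]
 [ 0.2  0.4]
 [-1.8  0.1]
 [ 1.2 -0.8]
 [ 1.4  0. ]
 [-0.1  1. ]
 [-0.4 -0.1]
 [-0.2  1.6]]
pull grip [np.float64(0.4493152303645255), np.float64(0.14992409514648597), np.float64(0.11002672610037986)] hinge [np.float64(0.5829705933954791), np.float64(0.13112589332415836), 0.075]
pull tip px top [[316.64058753 247.0609891 ]
 [316.72869392 247.58057148]] [(317.2, 246.2)] scene [[272.97466703 217.73923148]
 [273.13302121 219.96870691]] [(273.2, 217.0)]
tray [0.4449315  0.39308621 0.01416511]
[[ 0.6  0.3]
 [-0.7 -0.3]
 [-2.5 -0.4]
 [-0.   0.6]
 [ 1.1 -0.1]
 [ 0.9 -0.3]
 [-0.4  0.6]
 [-0.4  0.8]]
```

View pics/wrist0.png

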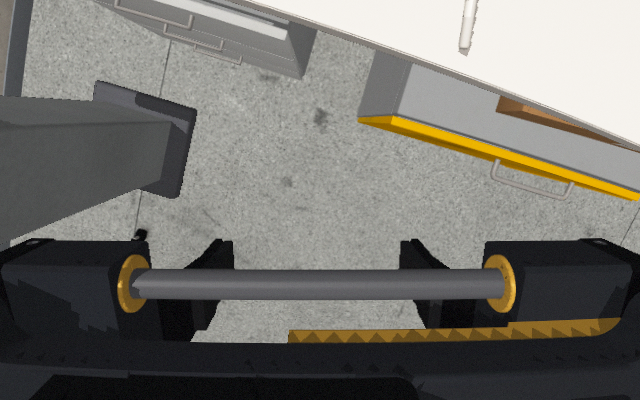

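```bash
cat >> h.py <<'E'
def rel(target,yaw=None):
    o=env.get_obs(); R=Ro.from_euler('xyz',o['tool_rot'],degrees=True)
    print('t',o['time_s'],'pos',np.round(o['tool_pos'],4),'rot',np.round(o['tool_rot'],2),'F',np.round(o['force'],1),'w',round(float(o['grip_width']),4))
    if target is not None: print('d tool',R.inv().apply(np.array(target)-o['tool_pos']).round(4))
    if yaw is not None: print('rotvec',np.degrees((R.inv()*Ro.from_euler('xyz',[180,0,yaw],degrees=True)).as_rotvec()).round(2))
E
python3 -m creep '[{"tx":0.017,"ty":-0.014},{"tx":0.0335,"ty":-0.028},{"tx":0.0335,"ty":-0.028},{"tx":0.0335,"ty":-0.028},{"tx":0.0335,"ty":-0.028},{"tx":0.0335,"ty":-0.028},{"tx":0.0335,"ty":-0.028},{"tx":0.0335,"ty":-0.028},{"tx":0.0335,"ty":-0.028},{"tx":0.0335,"ty":-0.028},{"tx":0.02,"ty":-0.02}]' 0.087 15
python3 -c "
from h import *
rel([.4425,.1510,.20],-8)"
```

```text
t 0.15 pos [ 0.1949 -0.6197  0.2467] rot [-1.7992e+02  1.0000e-02  1.7470e+01] F [0.  0.1 0.5] w 0.0869
d tool [ 0.4675 -0.6608  0.0476]
rotvec [-8.000e-02  2.000e-02  2.547e+01]$[0]: bad value
```

```bash
python3 -m creep '[{"tx":0.017,"ty":-0.014,"tz":0,"rx":0,"ry":0,"rz":0},{"tx":0.0335,"ty":-0.028,"tz":0,"rx":0,"ry":0,"rz":0},{"tx":0.0335,"ty":-0.028,"tz":0,"rx":0,"ry":0,"rz":0},{"tx":0.0335,"ty":-0.028,"tz":0,"rx":0,"ry":0,"rz":0},{"tx":0.0335,"ty":-0.028,"tz":0,"rx":0,"ry":0,"rz":0},{"tx":0.0335,"ty":-0.028,"tz":0,"rx":0,"ry":0,"rz":0},{"tx":0.0335,"ty":-0.028,"tz":0,"rx":0,"ry":0,"rz":0},{"tx":0.0335,"ty":-0.028,"tz":0,"rx":0,"ry":0,"rz":0},{"tx":0.0335,"ty":-0.028,"tz":0,"rx":0,"ry":0,"rz":0},{"tx":0.0335,"ty":-0.028,"tz":0,"rx":0,"ry":0,"rz":0},{"tx":0.02,"ty":-0.02,"tz":0,"rx":0,"ry":0,"rz":0}]' 0.087 15
python3 -c "
from h import *
rel([.4425,.1510,.20],-8)"
```

```text
time_s: 1.52
tool_pos: [0.4332, -0.2416, 0.2476]
tool_rot: [180.0, -0.0, 17.7]
force: [0.5, -0.3, 1.0]
grip_width: 0.087
t 1.525 pos [ 0.4332 -0.2416  0.2476] rot [180.   -0.   17.7] F [ 0.5 -0.3  1. ] w 0.087
d tool [ 0.1283 -0.3712  0.0476]
rotvec [-0.  -0.  25.7]
```

```bash
python3 -m creep '[{"tx":0,"ty":0,"tz":0,"rx":0,"ry":0,"rz":8.6},{"tx":0,"ty":0,"tz":0,"rx":0,"ry":0,"rz":8.6},{"tx":0,"ty":0,"tz":0,"rx":0,"ry":0,"rz":8.5},{"tx":-0.0057,"ty":-0.0487,"tz":0.005,"rx":0,"ry":0,"rz":0},{"tx":-0.0057,"ty":-0.0487,"tz":0.005,"rx":0,"ry":0,"rz":0},{"tx":-0.0057,"ty":-0.0487,"tz":0.005,"rx":0,"ry":0,"rz":0},{"tx":-0.0057,"ty":-0.0487,"tz":0.005,"rx":0,"ry":0,"rz":0},{"tx":-0.0057,"ty":-0.0487,"tz":0.005,"rx":0,"ry":0,"rz":0},{"tx":-0.0057,"ty":-0.0487,"tz":0.005,"rx":0,"ry":0,"rz":0},{"tx":-0.0057,"ty":-0.0487,"tz":0.005,"rx":0,"ry":0,"rz":0},{"tx":-0.0057,"ty":-0.0487,"tz":0.005,"rx":0,"ry":0,"rz":0},{"tx":0,"ty":0,"tz":0,"rx":0,"ry":0,"rz":0}]'
python3 - <<'E'
from h import *
rel([.4425,.1510,.20],-8)
shot('wrist','w1.png')
print(proj('w1',[[.4493,.1499,.116],[.5284,.1388,.13]]))
E
```

```text
time_s: 3.02
tool_pos: [0.4406, 0.1518, 0.2072]
tool_rot: [-180.0, 0.0, -7.7]
force: [-0.3, -0.9, 0.3]
grip_width: 0.0869
t 3.025 pos [0.4406 0.1518 0.2072] rot [-1.7997e+02  4.0000e-02 -7.7000e+00] F [-0.3 -0.9  0.3] w 0.0869
d tool [0.002  0.0005 0.0072]
rotvec [-0.03  0.04  0.3 ]
[[317.62521808 209.72876355]
 [318.60949781  89.48320209]]
```

View pics/w1.png

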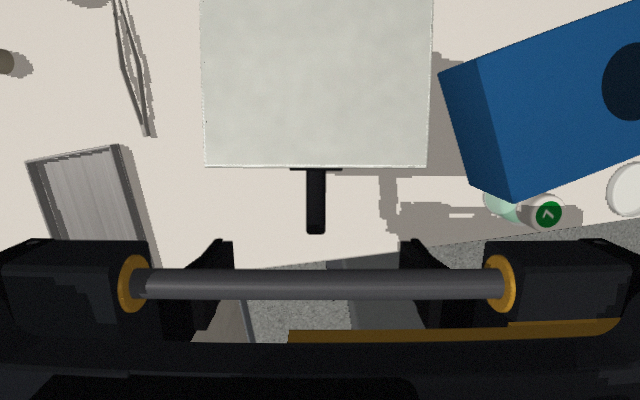

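Bar centre is at column 316, rows 168–234. The predicted grip point is (318,210), so they agree. I'll descend and pinch it.

```bash
python3 -m creep '[{"tx":0.002,"ty":0.0005,"tz":0.022,"rx":0,"ry":0,"rz":0},{"tx":0,"ty":0,"tz":0.025,"rx":0,"ry":0,"rz":0},{"tx":0,"ty":0,"tz":0.022,"rx":0,"ry":0,"rz":0},{"tx":0,"ty":0,"tz":0.015,"rx":0,"ry":0,"rz":0},{"tx":0,"ty":0,"tz":0.007,"rx":0,"ry":0,"rz":0},{"tx":0,"ty":0,"tz":0,"rx":0,"ry":0,"rz":0}]' 0.087
python3 -m creep '[{"tx":0,"ty":0,"tz":0,"rx":0,"ry":0,"rz":0},{"tx":0,"ty":0,"tz":0,"rx":0,"ry":0,"rz":0},{"tx":0,"ty":0,"tz":0,"rx":0,"ry":0,"rz":0},{"tx":0,"ty":0,"tz":0,"rx":0,"ry":0,"rz":0},{"tx":0,"ty":0,"tz":0,"rx":0,"ry":0,"rz":0},{"tx":0,"ty":0,"tz":0,"rx":0,"ry":0,"rz":0}]' 0.0 15
python3 - <<'E'
from h import *
rel(None); shot('wrist','w2.png')
from fit import *
o=env.get_obs(); g=o['tool_pos']-[0,0,.006]
H=np.array(W(q,(.055,0,.075))); c,s=np.cos(q[2]),np.sin(q[2]); d=g-H
x=d[0]*c+d[1]*s; y=-d[0]*s+d[1]*c; print('grip rel hinge',x,y,d[2])
r=np.hypot(x,d[2]); a0=np.arctan2(d[2],-x); print(r,a0)
# end angle: +1.9-hood angle
A=np.linspace(0,1,29); A=a0+(1.85)*(3*A**2-2*A**3)*1.0
P=np.c_[-r*np.cos(A),r*np.sin(A)]; dd=np.diff(P,axis=0)*1000
print([(round(a,1),round(-b,1)) for a,b in dd],P[-1]-P[0])
E
```

```text
time_s: 3.82
tool_pos: [0.4446, 0.1455, 0.1165]
tool_rot: [180.0, 0.0, -8.2]
force: [-0.4, -0.1, -0.1]
grip_width: 0.0871
time_s: 4.58
tool_pos: [0.4447, 0.1457, 0.1165]
tool_rot: [180.0, -0.0, -8.2]
force: [-0.1, 0.2, -0.5]
grip_width: 0.0348
t 4.575 pos [0.4447 0.1457 0.1165] rot [180.    -0.    -8.23] F [-0.1  0.2 -0.5] w 0.0348
box [ 0.52850665  0.13878607 -0.13973027  0.10998665] -8.005954819033693
[[-1.   0.3]
 [-0.1 -0.6]
 [ 0.2  0.4]
 [-1.8  0.1]
 [ 1.2 -0.8]
 [ 1.4  0. ]
 [-0.1  1. ]
 [-0.4 -0.1]
 [-0.2  1.6]]
pull grip [np.float64(0.4493152303645255), np.float64(0.14992409514648597), np.float64(0.11002672610037986)] hinge [np.float64(0.5829705933954791), np.float64(0.13112589332415836), 0.075]
pull tip px top [[316.64058753 247.0609891 ]
 [316.72869392 247.58057148]] [(317.2, 246.2)] scene [[272.97466703 217.73923148]
 [273.13302121 219.96870691]] [(273.2, 217.0)]
tray [0.4449315  0.39308621 0.01416511]
[[ 0.6  0.3]
 [-0.7 -0.3]
 [-2.5 -0.4]
 [-0.   0.6]
 [ 1.1 -0.1]
 [ 0.9 -0.3]
 [-0.4  0.6]
 [-0.4  0.8]]
grip rel hinge -0.1389602902330395 -0.004862327443490324 0.035510707
[... 409 characters left out ...]
64(-9.4)), (np.float64(9.9), np.float64(-8.9)), (np.float64(11.0), np.float64(-8.2)), (np.float64(12.0), np.float64(-7.3)), (np.float64(12.8), np.float64(-6.1)), (np.float64(13.3), np.float64(-4.8)), (np.float64(13.6), np.float64(-3.4)), (np.float64(13.6), np.float64(-2.1)), (np.float64(13.3), np.float64(-0.8)), (np.float64(12.7), np.float64(0.4)), (np.float64(11.9), np.float64(1.4)), (np.float64(10.9), np.float64(2.2)), (np.float64(9.7), np.float64(2.8)), (np.float64(8.4), np.float64(3.0)), (np.float64(7.1), np.float64(3.0)), (np.float64(5.6), np.float64(2.7)), (np.float64(4.1), np.float64(2.2)), (np.float64(2.5), np.float64(1.4)), (np.float64(0.9), np.float64(0.5))] [0.21139195 0.08828197]
```

View pics/w2.png

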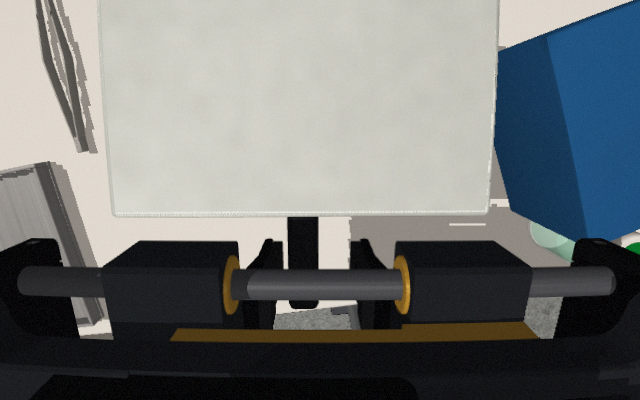

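The jaws sit about 5 mm to the right of the bar (bar column 303, jaw centre 315). I'll shift and then finish closing.

```bash
python3 -m creep '[{"tx":0,"ty":-0.005,"tz":0,"rx":0,"ry":0,"rz":0},{"tx":0,"ty":0,"tz":0,"rx":0,"ry":0,"rz":0},{"tx":0,"ty":0,"tz":0,"rx":0,"ry":0,"rz":0},{"tx":0,"ty":0,"tz":0,"rx":0,"ry":0,"rz":0},{"tx":0,"ty":0,"tz":0,"rx":0,"ry":0,"rz":0}]' 0.0 15
python3 - <<'E'
from h import *
rel(None); shot('wrist','w3.png')
E
```

```text
time_s: 5.25
tool_pos: [0.4455, 0.1516, 0.1166]
tool_rot: [-179.9, -0.0, -8.2]
force: [0.5, 4.9, -1.4]
grip_width: 0.0139
t 5.25 pos [0.4455 0.1516 0.1166] rot [-1.7992e+02 -2.0000e-02 -8.2000e+00] F [ 0.5  4.9 -1.4] w 0.0139
```

View pics/w3.png

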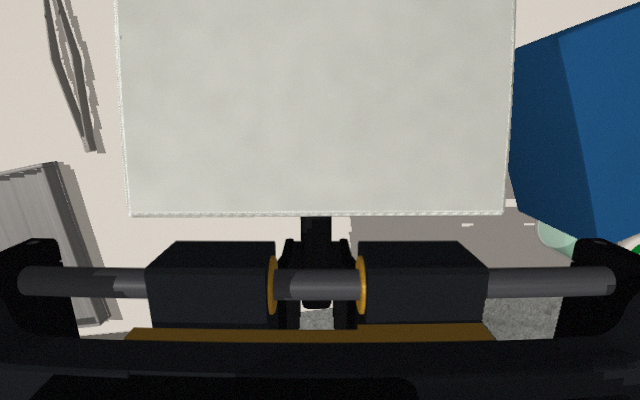

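Pinched at 13.9 mm. Now the arc, first part.

```bash
python3 -m creep '[{"tx":0.0002,"ty":0,"tz":-0.001,"rx":0,"ry":0,"rz":0},{"tx":0.0008,"ty":0,"tz":-0.0028,"rx":0,"ry":0,"rz":0},{"tx":0.0013,"ty":0,"tz":-0.0044,"rx":0,"ry":0,"rz":0},{"tx":0.002,"ty":0,"tz":-0.0059,"rx":0,"ry":0,"rz":0},{"tx":0.0028,"ty":0,"tz":-0.0071,"rx":0,"ry":0,"rz":0},{"tx":0.0038,"ty":0,"tz":-0.0081,"rx":0,"ry":0,"rz":0},{"tx":0.0049,"ty":0,"tz":-0.0089,"rx":0,"ry":0,"rz":0},{"tx":0.0061,"ty":0,"tz":-0.0093,"rx":0,"ry":0,"rz":0},{"tx":0.0074,"ty":0,"tz":-0.0095,"rx":0,"ry":0,"rz":0},{"tx":0.0086,"ty":0,"tz":-0.0094,"rx":0,"ry":0,"rz":0},{"tx":0.0099,"ty":0,"tz":-0.0089,"rx":0,"ry":0,"rz":0},{"tx":0.011,"ty":0,"tz":-0.0082,"rx":0,"ry":0,"rz":0},{"tx":0.012,"ty":0,"tz":-0.0073,"rx":0,"ry":0,"rz":0},{"tx":0.0128,"ty":0,"tz":-0.0061,"rx":0,"ry":0,"rz":0}]'
python3 - <<'E'
from h import *
rel(None); shot('scene','s1.png'); shot('wrist','w4.png')
from fit import *
a=cv2.imread('pics/s1.png')[100:250,190:390]; cv2.imwrite('pics/s1z.png',cv2.resize(a,None,fx=4,fy=4,interpolation=cv2.INTER_CUBIC))
E
```

```text
time_s: 7.05
tool_pos: [0.5274, 0.1402, 0.2136]
tool_rot: [-179.9, 0.1, -8.2]
force: [-0.2, 5.2, -0.9]
grip_width: 0.0139
t 7.05 pos [0.5274 0.1402 0.2136] rot [-1.7992e+02  1.3000e-01 -8.1600e+00] F [-0.2  5.2 -0.9] w 0.0139
box [ 0.52850665  0.13878607 -0.13973027  0.10998665] -8.005954819033693
[[-1.   0.3]
 [-0.1 -0.6]
 [ 0.2  0.4]
 [-1.8  0.1]
 [ 1.2 -0.8]
 [ 1.4  0. ]
 [-0.1  1. ]
 [-0.4 -0.1]
 [-0.2  1.6]]
pull grip [np.float64(0.4493152303645255), np.float64(0.14992409514648597), np.float64(0.11002672610037986)] hinge [np.float64(0.5829705933954791), np.float64(0.13112589332415836), 0.075]
pull tip px top [[316.64058753 247.0609891 ]
 [316.72869392 247.58057148]] [(317.2, 246.2)] scene [[272.97466703 217.73923148]
 [273.13302121 219.96870691]] [(273.2, 217.0)]
tray [0.4449315  0.39308621 0.01416511]
[[ 0.6  0.3]
 [-0.7 -0.3]
 [-2.5 -0.4]
 [-0.   0.6]
 [ 1.1 -0.1]
 [ 0.9 -0.3]
 [-0.4  0.6]
 [-0.4  0.8]]
```

View pics/s1z.png

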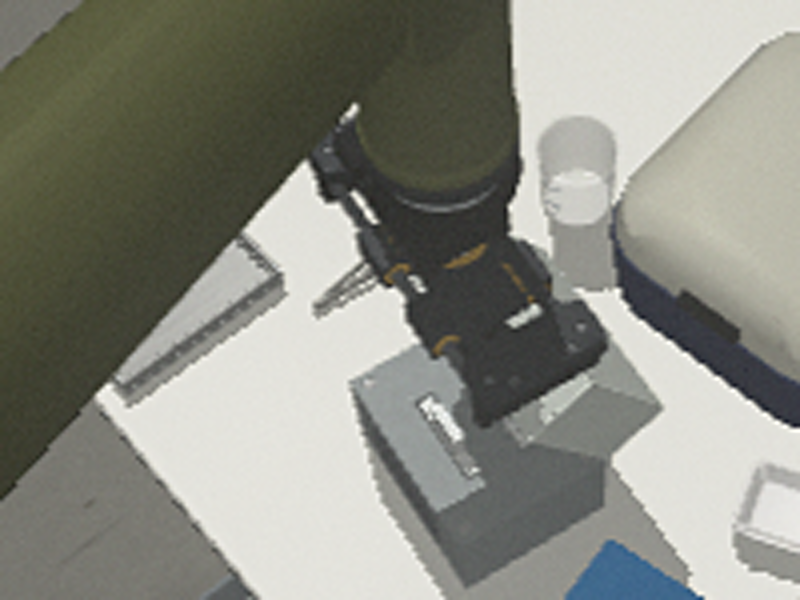

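View pics/w4.png

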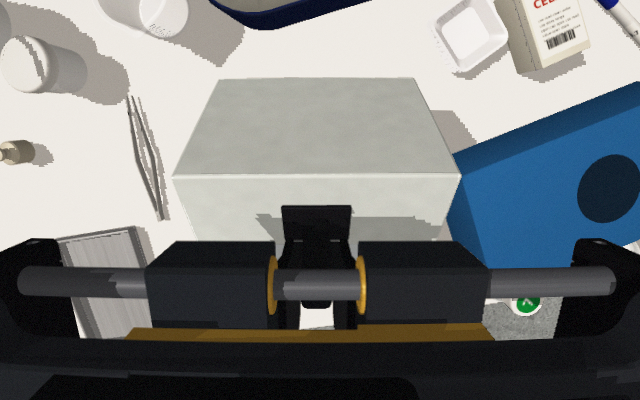

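The hood is following, at about 55–60°, and a low bright tab shows in the front slot. Continuing the arc.

```bash
python3 -m creep '[{"tx":0.0133,"ty":0,"tz":-0.0048,"rx":0,"ry":0,"rz":0},{"tx":0.0136,"ty":0,"tz":-0.0034,"rx":0,"ry":0,"rz":0},{"tx":0.0136,"ty":0,"tz":-0.0021,"rx":0,"ry":0,"rz":0},{"tx":0.0133,"ty":0,"tz":-0.0008,"rx":0,"ry":0,"rz":0},{"tx":0.0127,"ty":0,"tz":0.0004,"rx":0,"ry":0,"rz":0},{"tx":0.0119,"ty":0,"tz":0.0014,"rx":0,"ry":0,"rz":0},{"tx":0.0109,"ty":0,"tz":0.0022,"rx":0,"ry":0,"rz":0},{"tx":0.0097,"ty":0,"tz":0.0028,"rx":0,"ry":0,"rz":0},{"tx":0.0084,"ty":0,"tz":0.003,"rx":0,"ry":0,"rz":0},{"tx":0.0071,"ty":0,"tz":0.003,"rx":0,"ry":0,"rz":0},{"tx":0.0056,"ty":0,"tz":0.0027,"rx":0,"ry":0,"rz":0},{"tx":0.0041,"ty":0,"tz":0.0022,"rx":0,"ry":0,"rz":0},{"tx":0,"ty":0,"tz":0,"rx":0,"ry":0,"rz":0}]'
python3 - <<'E'
from h import *
rel(None); shot('scene','s2.png'); shot('wrist','w5.png')
o=env.get_obs(); g=o['tool_pos']-[0,0,.006]-[.58297,.13113,.075]
x=g[0]*.990-g[1]*.1393; print('angle est',np.arctan2(g[2],-x)-.144, np.hypot(x,g[2]))
a=cv2.imread('pics/s2.png')[100:250,190:390]; cv2.imwrite('pics/s2z.png',cv2.resize(a,None,fx=4,fy=4,interpolation=cv2.INTER_CUBIC))
E
```

```text
time_s: 8.78
tool_pos: [0.6473, 0.1236, 0.2081]
tool_rot: [-180.0, 0.4, -8.1]
force: [-11.1, 3.8, 11.7]
grip_width: 0.014
t 8.775 pos [0.6473 0.1236 0.2081] rot [-180.      0.45   -8.07] F [-11.1   3.8  11.7] w 0.014
angle est 1.8978862184509502 0.14255448177973837
```

View pics/s2z.png

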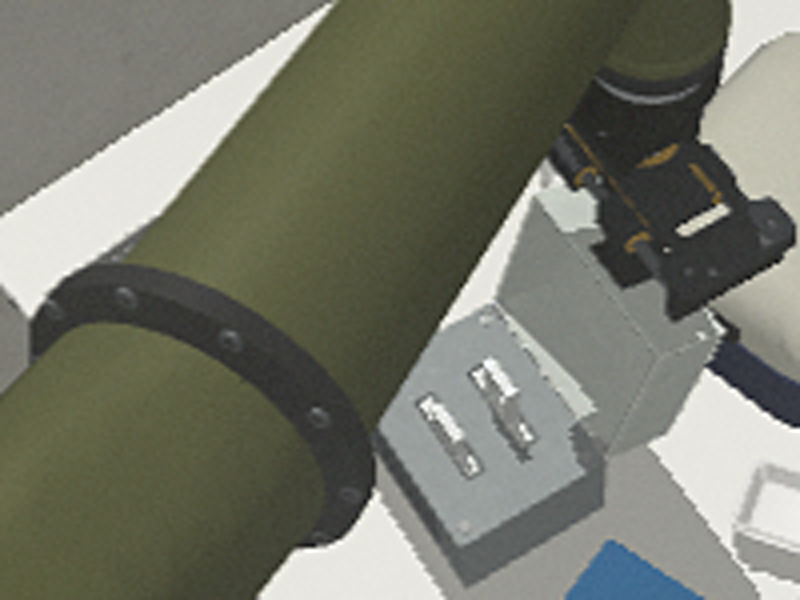

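View pics/w5.png

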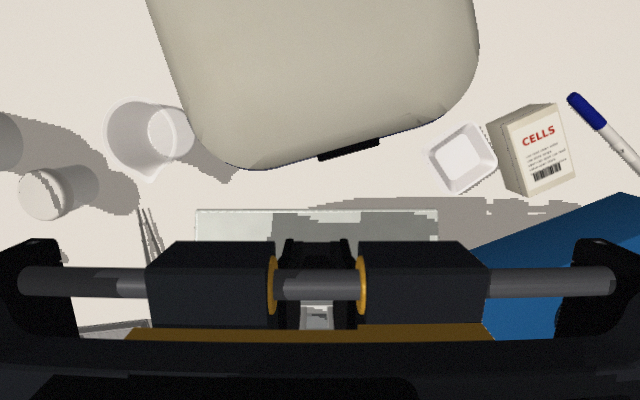

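The hood is on its stop: force about 16 N, geometry gives 1.90 rad. Both plates are visible, and the rear one looks taller. Next I hold briefly, release and rise.

```bash
python3 -m creep '[{"tx":0,"ty":0,"tz":0,"rx":0,"ry":0,"rz":0},{"tx":0,"ty":0,"tz":0,"rx":0,"ry":0,"rz":0}]'
python3 -m creep '[{"tx":0,"ty":0,"tz":0,"rx":0,"ry":0,"rz":0},{"tx":0,"ty":0,"tz":0,"rx":0,"ry":0,"rz":0},{"tx":0,"ty":0,"tz":0,"rx":0,"ry":0,"rz":0},{"tx":0,"ty":0,"tz":-0.01,"rx":0,"ry":0,"rz":0},{"tx":0,"ty":0,"tz":-0.02,"rx":0,"ry":0,"rz":0},{"tx":0,"ty":0,"tz":-0.03,"rx":0,"ry":0,"rz":0},{"tx":-0.01,"ty":0,"tz":-0.02,"rx":0,"ry":0,"rz":0},{"tx":-0.03,"ty":0,"tz":0,"rx":0,"ry":0,"rz":0},{"tx":-0.04,"ty":0,"tz":0,"rx":0,"ry":0,"rz":0},{"tx":-0.03,"ty":0,"tz":0,"rx":0,"ry":0,"rz":0},{"tx":0,"ty":0,"tz":0,"rx":0,"ry":0,"rz":0},{"tx":0,"ty":0,"tz":0,"rx":0,"ry":0,"rz":0}]' 0.06
python3 - <<'E'
from h import *
rel(None); shot('scene','s3.png'); shot('wrist','w6.png')
a=cv2.imread('pics/s3.png')[100:250,190:390]; cv2.imwrite('pics/s3z.png',cv2.resize(a,None,fx=4,fy=4,interpolation=cv2.INTER_CUBIC))
b=[.52850665,.13878607,-.13973]
Wd=lambda p:[b[0]+np.cos(b[2])*p[0]-np.sin(b[2])*p[1],b[1]+np.sin(b[2])*p[0]+np.cos(b[2])*p[1],p[2]]
P=[Wd((.02,y,.116)) for y in(.015,-.015)]+[Wd((-.02,y,.095)) for y in(.015,-.015)]
print(proj('w6',P)); print((proj('s3',P)-[190,100])*4)
E
```

```text
time_s: 9.12
tool_pos: [0.6473, 0.1236, 0.208]
tool_rot: [-180.0, 0.4, -8.1]
force: [-11.6, 3.8, 10.2]
grip_width: 0.0141
time_s: 10.62
tool_pos: [0.5426, 0.1363, 0.2876]
tool_rot: [180.0, -0.1, -8.3]
force: [-0.5, -0.6, 0.3]
grip_width: 0.0596
t 10.625 pos [0.5426 0.1363 0.2876] rot [ 1.7997e+02 -1.0000e-01 -8.2600e+00] F [-0.5 -0.6  0.3] w 0.0596
[[299.93541973 191.28221155]
 [331.79187362 191.16001768]
 [301.52030907 224.98529568]
 [330.56013134 224.87677515]]
[[486.88979581 359.4391331 ]
 [512.17002164 395.14181933]
 [434.89740094 405.08771486]
 [459.36047519 440.95708862]]
```

View pics/s3z.png

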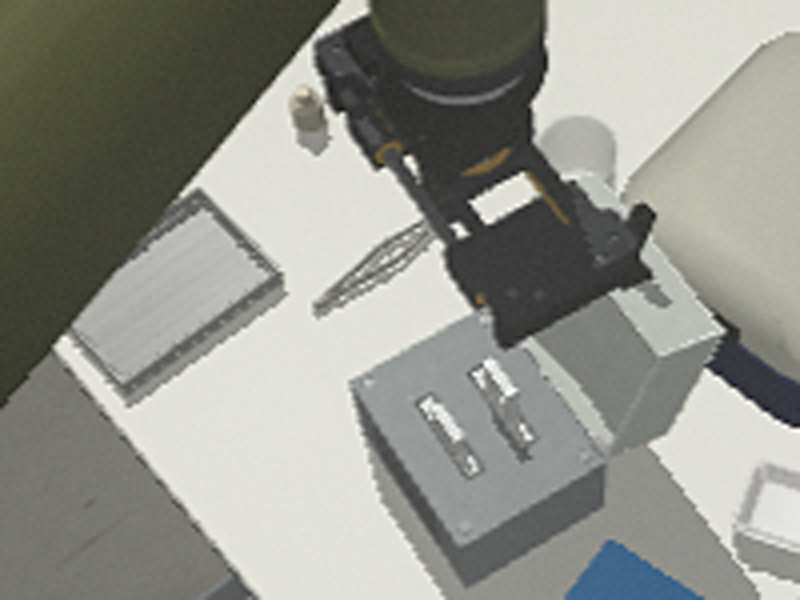

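View pics/w6.png

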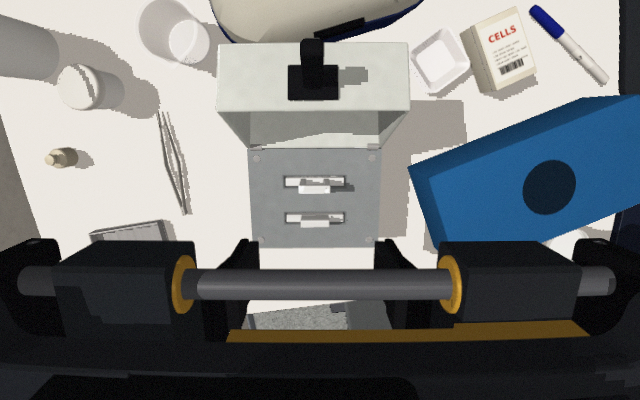

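Run:
```python
from h import *
a=cv2.imread('pics/w6.png')[140:250,240:390]; cv2.imwrite('pics/w6z.png',cv2.resize(a,None,fx=5,fy=5,interpolation=cv2.INTER_CUBIC))
a=cv2.imread('pics/s3.png')[180:230,280:335]; cv2.imwrite('pics/s3zz.png',cv2.resize(a,None,fx=10,fy=10,interpolation=cv2.INTER_CUBIC))
```

```text
(no output)
```

View pics/w6z.png

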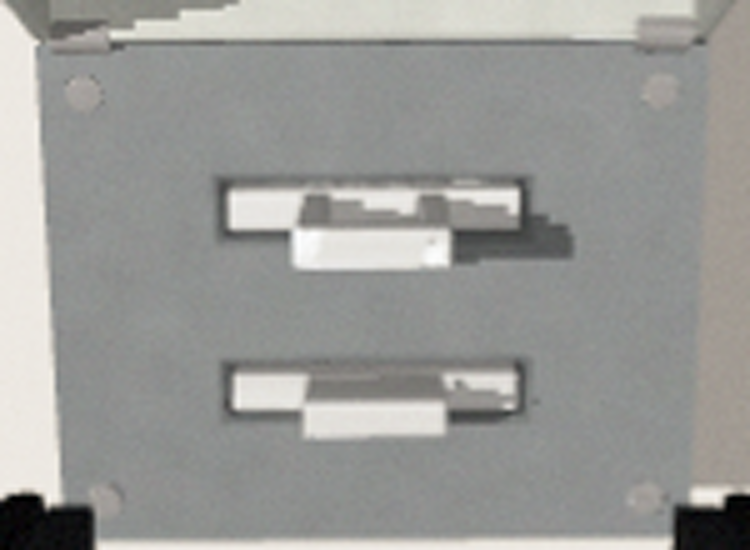

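View pics/s3zz.png

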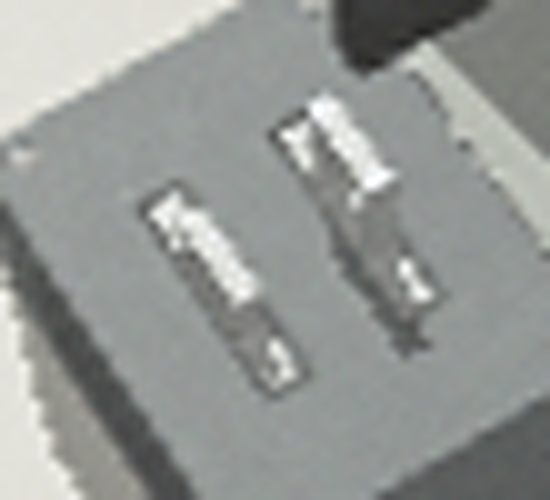

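The rear slot holds the loop plate: two posts with a gap and a top bar at zoom (372,248). The front slot holds the solid tab. Going to the loop.

Run:
```python
from h import *
b=[.52850665,.13878607,-.13973]
Wd=lambda p:[b[0]+np.cos(b[2])*p[0]-np.sin(b[2])*p[1],b[1]+np.sin(b[2])*p[0]+np.cos(b[2])*p[1],p[2]]
print(onz('w6',314,189.2,.116),onz('s3',314.8,193.8,.116),Wd((.02,0,0)))
rel(Wd((.021,.001,.110)),-8)
```

```text
[0.5504805  0.13745599 0.116     ] [0.5490903 0.1371848 0.116    ] [np.float64(0.5483117227351951), np.float64(0.13600055497515678), 0]
t 10.725 pos [0.5429 0.1362 0.287 ] rot [-1.7998e+02 -2.0000e-02 -8.2800e+00] F [-0.2  0.5  1.3] w 0.0601
d tool [ 0.0064 -0.0015  0.177 ]
rotvec [-0.02 -0.02 -0.28]
```

```bash
python3 -m creep '[{"tx":0.0064,"ty":-0.0015,"tz":0.015,"rx":0,"ry":0,"rz":-0.3},{"tx":0,"ty":0,"tz":0.03,"rx":0,"ry":0,"rz":0},{"tx":0,"ty":0,"tz":0.035,"rx":0,"ry":0,"rz":0},{"tx":0,"ty":0,"tz":0.03,"rx":0,"ry":0,"rz":0},{"tx":0,"ty":0,"tz":0.02,"rx":0,"ry":0,"rz":0},{"tx":0,"ty":0,"tz":0.01,"rx":0,"ry":0,"rz":0},{"tx":0,"ty":0,"tz":0,"rx":0,"ry":0,"rz":0},{"tx":0,"ty":0,"tz":0,"rx":0,"ry":0,"rz":0}]' 0.06
python3 - <<'E'
from h import *
b=[.52850665,.13878607,-.13973]
Wd=lambda p:[b[0]+np.cos(b[2])*p[0]-np.sin(b[2])*p[1],b[1]+np.sin(b[2])*p[0]+np.cos(b[2])*p[1],p[2]]
rel(Wd((.021,.001,.110)),-8); shot('wrist','w7.png')
E
```

```text
time_s: 11.72
tool_pos: [0.5495, 0.1375, 0.1479]
tool_rot: [-180.0, -0.1, -7.9]
force: [-0.6, -0.3, -0.8]
grip_width: 0.06
t 11.725 pos [0.5495 0.1375 0.1479] rot [-1.7997e+02 -1.0000e-01 -7.9400e+00] F [-0.6 -0.3 -0.8] w 0.06
d tool [-0.0001  0.0006  0.0379]
rotvec [-0.03 -0.1   0.06]
```

View pics/w7.png

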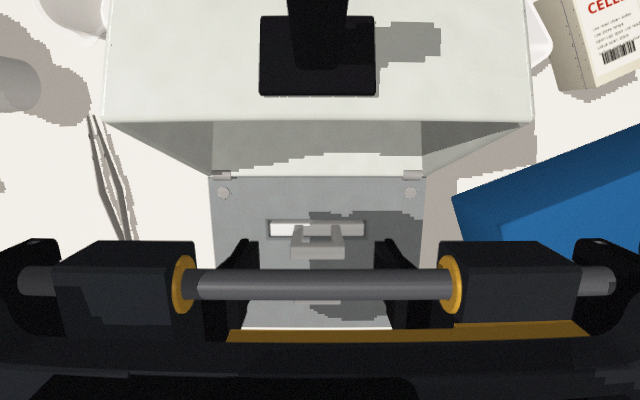

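```bash
python3 - <<'E'
from h import *
c=load('w7'); print(-c['R'].T@c['t'])
E
python3 -m creep '[{"tx":0,"ty":0,"tz":0.01,"rx":0,"ry":0,"rz":0},{"tx":0,"ty":0,"tz":0.014,"rx":0,"ry":0,"rz":0},{"tx":0,"ty":0,"tz":0.009,"rx":0,"ry":0,"rz":0},{"tx":0,"ty":0,"tz":0.005,"rx":0,"ry":0,"rz":0},{"tx":0,"ty":0,"tz":0,"rx":0,"ry":0,"rz":0}]' 0.06
python3 -m creep '[{"tx":0,"ty":0,"tz":0,"rx":0,"ry":0,"rz":0},{"tx":0,"ty":0,"tz":0,"rx":0,"ry":0,"rz":0},{"tx":0,"ty":0,"tz":0,"rx":0,"ry":0,"rz":0},{"tx":0,"ty":0,"tz":0,"rx":0,"ry":0,"rz":0},{"tx":0,"ty":0,"tz":0,"rx":0,"ry":0,"rz":0},{"tx":0,"ty":0,"tz":0,"rx":0,"ry":0,"rz":0}]' 0.0 20
python3 - <<'E'
from h import *
rel(None); shot('wrist','w8.png')
E
```

```text
[0.61958641 0.12805913 0.28516852]
time_s: 12.4
tool_pos: [0.5485, 0.1372, 0.1083]
tool_rot: [180.0, 0.1, -7.9]
force: [-0.2, 0.3, -0.5]
grip_width: 0.06
time_s: 13.15
tool_pos: [0.5489, 0.1372, 0.1089]
tool_rot: [180.0, -0.0, -7.9]
force: [0.0, -0.6, 1.3]
grip_width: 0.0294
t 13.15 pos [0.5489 0.1372 0.1089] rot [ 1.80e+02 -1.00e-02 -7.93e+00] F [ 0.  -0.6  1.3] w 0.0294
```

View pics/w8.png

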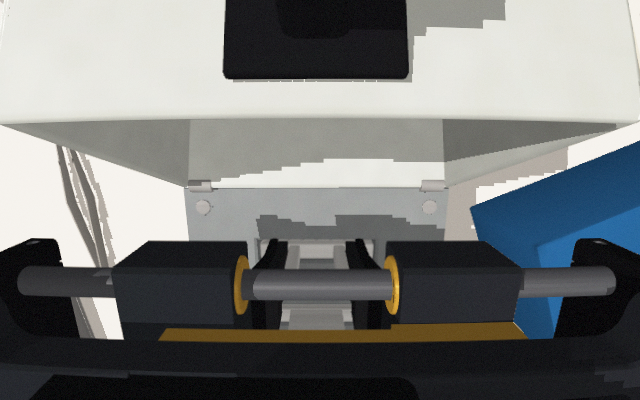

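The loop is between the fingers at 29.4 mm. Lifting straight up.

```bash
python3 -m creep '[{"tx":0,"ty":0,"tz":-0.003,"rx":0,"ry":0,"rz":0},{"tx":0,"ty":0,"tz":-0.006,"rx":0,"ry":0,"rz":0},{"tx":0,"ty":0,"tz":-0.008,"rx":0,"ry":0,"rz":0},{"tx":0,"ty":0,"tz":-0.008,"rx":0,"ry":0,"rz":0},{"tx":0,"ty":0,"tz":0,"rx":0,"ry":0,"rz":0}]' 0.0 25
python3 -m creep '[{"tx":0,"ty":0,"tz":-0.008,"rx":0,"ry":0,"rz":0},{"tx":0,"ty":0,"tz":-0.008,"rx":0,"ry":0,"rz":0},{"tx":0,"ty":0,"tz":-0.01,"rx":0,"ry":0,"rz":0},{"tx":0,"ty":0,"tz":-0.01,"rx":0,"ry":0,"rz":0},{"tx":0,"ty":0,"tz":-0.01,"rx":0,"ry":0,"rz":0},{"tx":0,"ty":0,"tz":-0.01,"rx":0,"ry":0,"rz":0},{"tx":0,"ty":0,"tz":-0.01,"rx":0,"ry":0,"rz":0},{"tx":0,"ty":0,"tz":-0.006,"rx":0,"ry":0,"rz":0},{"tx":0,"ty":0,"tz":0,"rx":0,"ry":0,"rz":0},{"tx":0,"ty":0,"tz":0,"rx":0,"ry":0,"rz":0}]'
python3 - <<'E'
from h import *
rel([.4449,.3931,.188]); shot('scene','s4.png'); shot('wrist','w9.png')
a=cv2.imread('pics/s4.png')[80:230,190:390]; cv2.imwrite('pics/s4z.png',cv2.resize(a,None,fx=4,fy=4,interpolation=cv2.INTER_CUBIC))
E
```

```text
time_s: 13.82
tool_pos: [0.5494, 0.1374, 0.1349]
tool_rot: [-180.0, -0.1, -7.9]
force: [0.1, 0.2, -0.8]
grip_width: 0.0295
time_s: 15.08
tool_pos: [0.5486, 0.137, 0.2055]
tool_rot: [180.0, 0.0, -7.9]
force: [0.2, 0.3, -0.9]
grip_width: 0.0299
t 15.075 pos [0.5486 0.137  0.2055] rot [ 1.7998e+02  3.0000e-02 -7.9400e+00] F [ 0.2  0.3 -0.9] w 0.0299
d tool [-0.138  -0.2393  0.0175]
```

View pics/s4z.png

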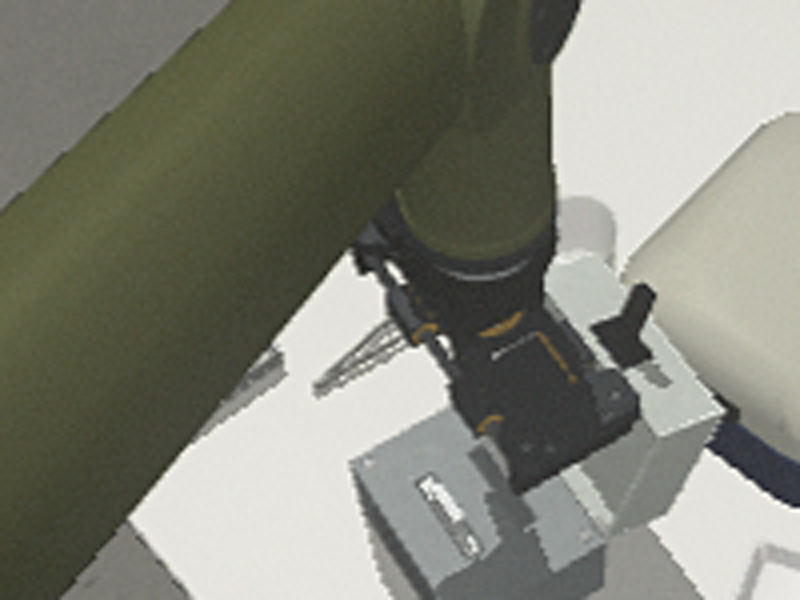

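View pics/w9.png

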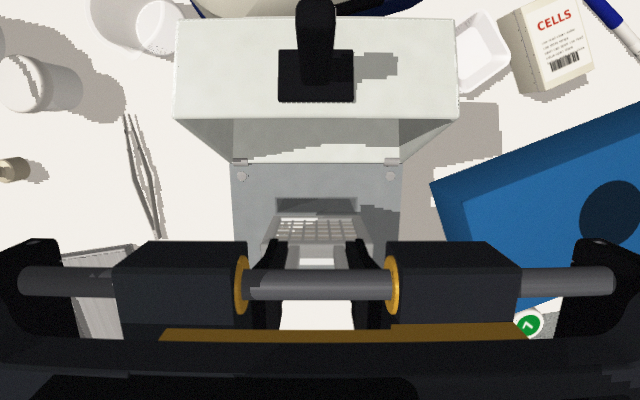

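The plate is clear of the empty rear slot and the blanking plate is still in the front slot. Moving over the tray.

```bash
python3 -m creep '[{"tx":-0.005,"ty":-0.008,"tz":0,"rx":0,"ry":0,"rz":0},{"tx":-0.009,"ty":-0.016,"tz":0,"rx":0,"ry":0,"rz":0},{"tx":-0.0138,"ty":-0.0239,"tz":0,"rx":0,"ry":0,"rz":0},{"tx":-0.0138,"ty":-0.0239,"tz":0,"rx":0,"ry":0,"rz":0},{"tx":-0.0138,"ty":-0.0239,"tz":0,"rx":0,"ry":0,"rz":0},{"tx":-0.0138,"ty":-0.0239,"tz":0,"rx":0,"ry":0,"rz":0},{"tx":-0.0138,"ty":-0.0239,"tz":0.002,"rx":0,"ry":0,"rz":0},{"tx":-0.0138,"ty":-0.0239,"tz":0.003,"rx":0,"ry":0,"rz":0},{"tx":-0.0138,"ty":-0.0239,"tz":0.003,"rx":0,"ry":0,"rz":0},{"tx":-0.0138,"ty":-0.0239,"tz":0.003,"rx":0,"ry":0,"rz":0},{"tx":-0.009,"ty":-0.016,"tz":0.003,"rx":0,"ry":0,"rz":0},{"tx":-0.005,"ty":-0.008,"tz":0.002,"rx":0,"ry":0,"rz":0},{"tx":0,"ty":0,"tz":0,"rx":0,"ry":0,"rz":0},{"tx":0,"ty":0,"tz":0,"rx":0,"ry":0,"rz":0},{"tx":0,"ty":0,"tz":0,"rx":0,"ry":0,"rz":0},{"tx":0,"ty":0,"tz":0,"rx":0,"ry":0,"rz":0}]'
python3 - <<'E'
from h import *
rel([.4449,.3931,.188]); shot('scene','s5.png'); shot('wrist','w10.png');shot('top','t5.png')
a=cv2.imread('pics/s5.png')[80:250,180:380]; b=cv2.imread('pics/t5.png')[130:300,190:390]; cv2.imwrite('pics/s5z.png',cv2.resize(np.hstack([a,b]),None,fx=2,fy=2,interpolation=cv2.INTER_CUBIC))
E
```

```text
time_s: 17.18
tool_pos: [0.4451, 0.3927, 0.1898]
tool_rot: [180.0, 0.0, -8.0]
force: [-0.7, 0.1, -0.8]
grip_width: 0.0293
t 17.175 pos [0.4451 0.3927 0.1898] rot [179.99   0.    -8.  ] F [-0.7  0.1 -0.8] w 0.0293
d tool [-0.0002 -0.0004  0.0018]
```

View pics/s5z.png

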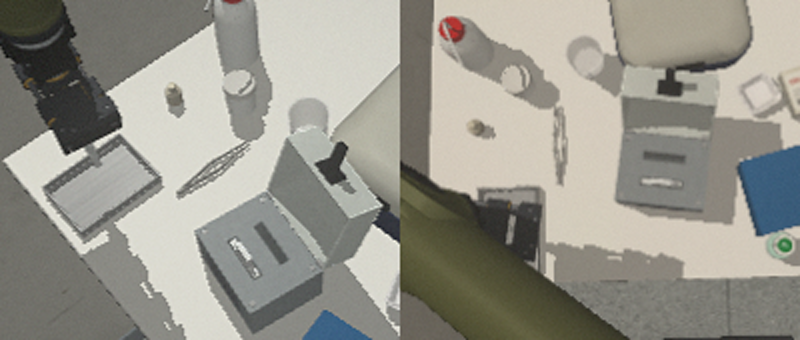

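View pics/w10.png

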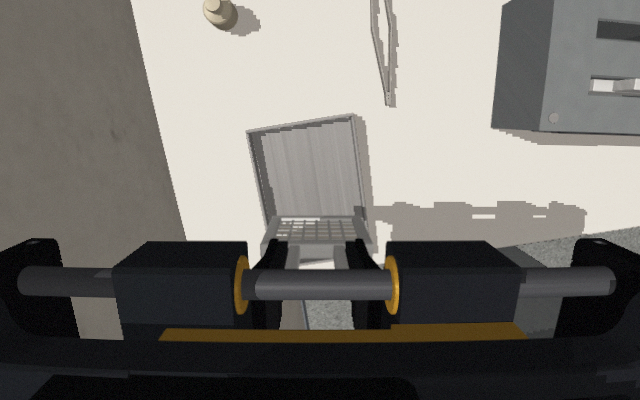

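Run:
```python
from h import *
p=np.array([.4451,.3927]); a=np.radians(-8); X=np.array([np.cos(a),np.sin(a)]);Y=np.array([-np.sin(a),np.cos(a)])
L=[]
for z in(.101,.157):
  for y in(.031,-.031): L.append([*(p+X*.0045+Y*y),z])
print(proj('w10',L).round(1))
im=cv2.imread('pics/w10.png')[195:260,230:400]; cv2.imwrite('pics/w10z.png',cv2.resize(im,None,fx=4.5,fy=4.5))
```

```text
[[272.7 216.6]
 [360.7 216.7]
 [259.9 245.6]
 [373.9 245.7]]
```

View pics/w10z.png

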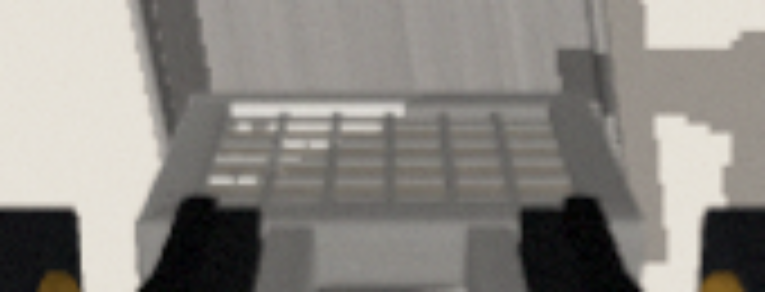

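The lower edge is measured at row 216.5, columns 273–361. For an upright plate at z = 0.10 I predicted row 216.6, columns 272.7–360.7, so they match. Handing in.

```bash
python3 -m creep '[{"tx":0,"ty":0,"tz":0,"rx":0,"ry":0,"rz":0},{"tx":0,"ty":0,"tz":0,"rx":0,"ry":0,"rz":0}]'; python3 -c "
from h import *
rel(None); print(env.sign_off())"
```

```text
time_s: 17.58
tool_pos: [0.4447, 0.3932, 0.1898]
tool_rot: [180.0, -0.0, -7.9]
force: [0.7, -0.1, -1.0]
grip_width: 0.0297
t 17.575 pos [0.4447 0.3932 0.1898] rot [180.    -0.    -7.94] F [ 0.7 -0.1 -1. ] w 0.0297
the job is handed in; nothing more can be done
None
```

The job is handed in at 17.6 s: the hood is open on its stop and the filter plate hangs in the gripper over the tray. The sign-off gave no verdict.

- **Hood:** I pinched the black pull from its sides and swung it back slowly. The geometry gave 1.90 rad, with about 16 N pressing on the stop. It stayed open after I let go and in the last pictures.
- **Plates:** The loop-handled filter plate was in the rear slot, and I drew it straight up. The blanking plate is still in the front slot.
- **Final position:** The gripper is within about 1 mm of my measured tray centre. It holds the loop at 29.7 mm opening, set to 25 N.
- **Final plate check:** The plate's lower edge in the wrist picture matched a plate hanging upright about 10 cm above the bench to within 1 pixel.
- **Disagreements:** My first closing on the pull was about 5 mm off to one side. I saw this in the picture and corrected it before gripping. The wrist and scene cameras also differed by 1–2 mm on the loop's position, which did not affect the grasp.
- **Not measured:** I judged the bystanders and tray by eye in the last pictures, where they looked unmoved.

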